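# Turn the cheese rounds and clear the drying board

### The job

Turn every cheese round on the drying board over with the spatula, so that its pale underside faces up and it lies flat on the board's wooden slab, and lay the spatula back in its rest. Then scrape all the loose crumbs into the gutter at the end of the board with the scraper block and stand the scraper upright on its mat again. Keep the gripper itself off the cheese, rounds and crumbs alike, and leave the other things on the table where they are.

Things in the scene. Friction and masses are not known exactly. Their poses are not given: they have to be found in the camera images.
- board: fixed wooden drying board, slab 380 mm (its x) by 415 mm (its y from -190 to +225 mm), top face 24 mm above the table; origin at table level, midway along x. At its -y end an open steel crumb gutter is attached along the whole edge: y -190 to -255 mm in the board's frame, floor 4 mm and outer and end walls 30 mm above the table; the slab's edge itself has no lip
- round_a: pressed cheese round, a 40 g disc 60 mm across and 16 mm thick, lying on the board; both faces are flat over 38 mm and bevelled up to a 4 mm rim (the rim's lower corner is 6 mm above the board), so a thin blade can slip under the rim anywhere. Origin: its centre (8 mm above the board). Its own z points out of the dark rind face with the pressed cross, which is up at the start; the other face is pale and plain. One of three or four (None: absent)
- round_b: pressed cheese round, a 40 g disc 60 mm across and 16 mm thick, lying on the board; both faces are flat over 38 mm and bevelled up to a 4 mm rim (the rim's lower corner is 6 mm above the board), so a thin blade can slip under the rim anywhere. Origin: its centre (8 mm above the board). Its own z points out of the dark rind face with the pressed cross, which is up at the start; the other face is pale and plain. One of three or four (None: absent)
- round_c: pressed cheese round, a 40 g disc 60 mm across and 16 mm thick, lying on the board; both faces are flat over 38 mm and bevelled up to a 4 mm rim (the rim's lower corner is 6 mm above the board), so a thin blade can slip under the rim anywhere. Origin: its centre (8 mm above the board). Its own z points out of the dark rind face with the pressed cross, which is up at the start; the other face is pale and plain. One of three or four (None: absent)
- round_d: pressed cheese round, a 40 g disc 60 mm across and 16 mm thick, lying on the board; both faces are flat over 38 mm and bevelled up to a 4 mm rim (the rim's lower corner is 6 mm above the board), so a thin blade can slip under the rim anywhere. Origin: its centre (8 mm above the board). Its own z points out of the dark rind face with the pressed cross, which is up at the start; the other face is pale and plain. One of three or four (None: absent)
- crumb_0: loose cheese crumb, 20 x 16 x 12 mm, 10 g, on the right-hand part of the board's slab. Origin: its centre. One of four to six (None: absent)
- crumb_1: loose cheese crumb, 20 x 16 x 12 mm, 10 g, on the right-hand part of the board's slab. Origin: its centre. One of four to six (None: absent)
- crumb_2: loose cheese crumb, 20 x 16 x 12 mm, 10 g, on the right-hand part of the board's slab. Origin: its centre. One of four to six (None: absent)
- crumb_3: loose cheese crumb, 20 x 16 x 12 mm, 10 g, on the right-hand part of the board's slab. Origin: its centre. One of four to six (None: absent)
- crumb_4: loose cheese crumb, 20 x 16 x 12 mm, 10 g, on the right-hand part of the board's slab. Origin: its centre. One of four to six (None: absent)
- crumb_5: loose cheese crumb, 20 x 16 x 12 mm, 10 g, on the right-hand part of the board's slab. Origin: its centre. One of four to six (None: absent)
- spatula: white-handled steel spatula, 90 g. Origin: centre of its handle, which is a bar 120 mm along its x, 16 mm wide (y), 20 mm high (z). Its level blade, 40 mm wide and 2.5 mm thick, lies in front and below: from x = 74 to 125 mm (the straight front edge), underside 46 mm below the origin. A sloping neck joins them. At the start it lies in its rest, handle level, blade towards the rest's +x
- spatula_rest: fixed aluminium rest on the table, base 110 x 60 mm; origin underneath, x along the stored handle. Two cradles 10 mm thick at x = -44 and +44 mm carry the handle's underside 40 mm above the table (handle centre 50 mm), between cheeks 24 mm apart that rise to 54 mm; between the cradles the handle is free to grasp
- scraper: white plastic scraper block with a wooden grip, 120 g: 100 mm long (its x), 22 mm thick (y), 61 mm high, standing upright; the lower 35 mm is the block, the grip above is 80 mm long and 22 mm thick. Origin: centre of its underside
- scraper_mat: fixed black rubber mat, 140 mm (x) by 65 mm (y), 4 mm thick, on which the scraper stands; origin underneath its centre
- bar_a: bystander, not part of the job: cheese bar lying on the table, 100 (its x) x 30 x 30 mm; origin under its centre
- bar_b: bystander, not part of the job: cheese bar lying on the table, 100 (its x) x 30 x 30 mm; origin under its centre
- bar_c: bystander, not part of the job: cheese bar lying on the table, 100 (its x) x 30 x 30 mm; origin under its centre
Things that resemble listed ones, but are neither listed nor needed, are in the scene too. Leave any purple look-alike of the spatula alone.

How it is judged:
By the outcome, as a careful person would: the job done as asked, in the order asked, and still so for the second after the job is handed in, with the robot touching nothing.
Of round_a, round_b, round_c, round_d only 3 to 4 are there at a start; the rules pass over those that are not, and their reading is None.
Of crumb_0, crumb_1, crumb_2, crumb_3, crumb_4, crumb_5 only 4 to 6 are there at a start; the rules pass over those that are not, and their reading is None.
At some moment in a run one of round_a, round_b, round_c, round_d may be knocked a few centimetres aside while the robot is not near it.
It also fails if it takes over 210 s, if anything falls off the work surface, if the arm or the gripper's body presses on something with over 40 N, if the wrist force passes 120 N, or if a joint passes its speed limit or range.

### The arm

A 6-joint arm with a two-finger parallel gripper is mounted at the origin on the work surface. World frame = base frame: x ahead of the robot, y to its left, z up, the work surface at z = 0. Lengths are in m, angles in rad, forces in N, time in s.
With the tool pointing down it reaches from about 0.375 to 0.9 m from the base axis. Payload 3.1 kg.
Tool frame: the origin (TCP) lies at the very end of the fingers, on their centre line; the grasp point (between the pads) lies 19 mm behind it; z points along the fingers, y is the line along which they close (so a half turn about z gives the same grasp; the last joint's range is limited). The gripper opens to 87 mm and grips with 3 to 60 N. Pads are 19 mm wide; open, the fingers measure 117 mm over their backs; the gripper's body (75 mm by 190 mm) begins 51 mm behind the grasp point.
Start: joints at [0.923, 0.527, 1.433, -0, 1.181, -0.178], TCP at [0.282, 0.558, 0.223] pointing down, gripper open.
Joint ranges: [-3.08, 3.08], [-0.75, 2.2], [0.22, 2.44], [-1.43, 4.57], [0, 2.65], [-2.85, 2.85]. Speed limits (rad/s): [2.79, 2.79, 3.14, 3.14, 3.14, 3.14].

### API

Orientations are given as a unit quaternion [x, y, z, w].
In Python, from rig import robot gives the robot as it stands. The module is installed in compiled form; this text tells all that it offers.
- The arm moves only by the tool servo_tool, never from a script. Its argument "rows" is one flat list of numbers, 5 for each row, row after row: the closure, from -1 (fully open) to 1 (shut), so that 0 is half open, then the shift along the tool's x, y, z in m, then the turn about the tool's z in degrees. A call has 1 to 5 rows; each row shifts and turns the commanded pose from where the row before left it, along the tool's axes as they then stand; what a row does not reach is not made up. A row lasts 1/12 s, in which the tool goes at most 41.7 mm and 7.16 degrees, less where a joint would pass 70% of its speed; a pose out of reach is approached as far as the arm can. A call with a gripper value outside its range is refused whole. The fingers move at their own pace and stop on an object; "newtons" is the grip in N (left out, the last holds). Time passes only in rows, so rows that do not move let the fingers close. It gives the time, the measured TCP pose, the force, the opening and the grip force at its end, in the units of the state.
- robot.get_obs(): the state, without advancing time (a new reading comes with each control period).
- robot.camera(name): name is "scene" or "top" or "wrist"; returns a dict with "pixels" (400x640x3 uint8, red, green, blue), "intrinsics" (3x3 intrinsics, pixels), "dist" ([k1, k2, p1, p2, k3] as OpenCV has them; the pictures are not rectified), "rvec" (rotation vector, rad) and "tvec" (3), from world to camera coordinates, as OpenCV has them; the wrist camera has in their place "mount" (4x4, takes a point from camera to tool coordinates, whose origin is the TCP and whose axes are the flange's). Camera axes: x right, y down, z forward; pixel columns grow to the right and rows downward; lengths in m; the calibration is good to about 2 mm. A picture is of the moment at which its call begins: read the wrist's pose just before it. There is no depth.
- robot.hand_in(): hands the job in; it is judged then, once.
Trained networks look in a picture, given as the dict that the camera call returned (one of the last four; its "shot" number tells which), for a name from the list of things; names that differ only in an ending like _2 or _b are one class to them, and where a whole thing is asked for, a point or a joint stands for the part that bears it (a point fixed in the world has none). Each returns a list of dicts, best first, with "score" (0 to 1); they miss things now and then, are a little off and sometimes report something else, mostly with a low value. They report only what shows in the picture. A call takes as long as a camera call. They do not tell look-alikes from the thing itself.
- robot.spot_in(picture, query): "at" ([x, y, z] in m, in world coordinates, good to about 4 mm: the middle of the surface that is visible of it).
- robot.outline_of(picture, query): "region" (400x640 bool, what is visible of it).
- robot.place_of(picture, query): "at" ([x, y, z] in m, in world coordinates, good to about 4 mm: a listed point, or the origin of a listed thing).
The state is a dict: "time": time; "q": joint angles; "joint_velocities": joint speeds; "joint_torque": joint torques, N m; "position": TCP position; "tool_rot": TCP orientation; "ft_force": force on the tool from outside, world axes, zero at the start; "moment": the same for the moment, N m; "grip_width": finger opening in m; "grip_force": force on a finger pad.
Only numpy, scipy, OpenCV 4.12 (cv2) and the standard library are available. Lean on these libraries where they do the work, as an engineer would, in place of code of your own. Each camera call takes 0.05 s, during which the arm holds its last target. There are 200 camera calls.

## Working session

There is one attempt and no reset: what is moved stays moved. The work goes in short steps, Python scripts to look and compute and a tool call to move; the robot and the scene stay as the last step left them, time stands still between calls to the robot, and variables do not carry over. Pictures are saved under pics/ and viewed, at most 14 in all, crops included, and the job is handed in when it is done.

Besides the shell and the picture viewer there is one more tool, called after ">>>" by a JSON object that holds its "method" and its "body", one argument or row to a line. servo_tool: Moves the arm, as the interface text tells. Its arguments: {"type":"object","properties":{"rows":{"type":"array","items":{"type":"number"}},"newtons":{"type":"number"}},"required":["rows"]}

```bash
mkdir -p pics
cat > h.py <<'E'
import numpy as np, cv2
from rig import robot
def ray(P,uv,z):
    K,d=np.array(P['intrinsics'],float),np.array(P['dist'],float)
    R,_=cv2.Rodrigues(np.array(P['rvec'],float)); t=np.array(P['tvec'],float).ravel()
    u=cv2.undistortPoints(np.array(uv,float).reshape(-1,1,2),K,d).reshape(-1,2)
    D=np.c_[u,np.ones(len(u))]@R; C=-R.T@t
    return C+D*((z-C[2])/D[:,2])[:,None]
def pix(P,X):
    return cv2.projectPoints(np.array(X,float).reshape(-1,3),np.array(P['rvec'],float),np.array(P['tvec'],float),np.array(P['intrinsics'],float),np.array(P['dist'],float))[0].reshape(-1,2)
def save(P,n,crop=None,s=1):
    a=P['pixels'][...,::-1]
    if crop: a=a[crop[1]:crop[3],crop[0]:crop[2]]
    cv2.imwrite('pics/'+n+'.png',cv2.resize(a,None,fx=s,fy=s,interpolation=cv2.INTER_CUBIC))
E
python3 - <<'E'
from h import *
np.set_printoptions(precision=3,suppress=True)
for n in('top','scene'):
    P=robot.camera(n); save(P,n+'0',s=1.25)
    R,_=cv2.Rodrigues(np.array(P['rvec'],float)); print(n,-R.T@np.array(P['tvec']).ravel())
    for q in['board','round_a','crumb_0','spatula','spatula_rest','scraper','scraper_mat','bar_a']:
        print(q,[(np.round(d['at'],3).tolist(),round(d['score'],2),np.round(pix(P,d['at'])[0]).tolist()) for d in robot.place_of(P,q)])
o=robot.get_obs();print(o)
E
```

```text
top [ 0.383 -0.048  1.165]
board [([0.546, 0.007, -0.003], 0.83, [309.0, 187.0]), ([0.478, -0.37, 0.003], 0.62, [433.0, 209.0])]
round_a [([0.508, 0.044, 0.032], 0.83, [296.0, 198.0]), ([0.446, 0.073, 0.03], 0.78, [286.0, 219.0]), ([0.651, 0.065, 0.03], 0.52, [290.0, 151.0])]
crumb_0 [([0.618, -0.107, 0.032], 0.6, [347.0, 162.0]), ([0.517, -0.127, 0.03], 0.5, [354.0, 195.0]), ([0.673, -0.12, 0.029], 0.44, [351.0, 144.0]), ([0.467, -0.15, 0.03], 0.41, [361.0, 212.0])]
spatula [([0.449, 0.341, 0.049], 0.7, [194.0, 217.0]), ([0.22, 0.406, 0.01], 0.65, [175.0, 294.0])]
spatula_rest [([0.444, 0.343, 0.005], 0.58, [199.0, 219.0])]
scraper [([0.472, -0.388, 0.007], 0.95, [439.0, 211.0]), ([0.547, 0.009, 0.002], 0.43, [308.0, 187.0])]
scraper_mat [([0.481, -0.371, -0.001], 0.66, [433.0, 208.0])]
bar_a [([0.5, -0.487, 0.001], 0.87, [471.0, 203.0]), ([0.69, 0.342, 0.0], 0.68, [202.0, 141.0]), ([0.672, -0.363, 0.001], 0.65, [429.0, 147.0])]
scene [1.159 0.79  0.745]
board [([0.55, 0.014, -0.004], 0.98, [312.0, 229.0])]
round_a [([0.439, 0.068, 0.038], 0.74, [348.0, 215.0]), ([0.58, 0.084, 0.033
[... 599 characters left out ...]
.002], 0.54, [268.0, 175.0])]
scraper_mat [([0.481, -0.375, 0.004], 0.6, [267.0, 176.0])]
bar_a [([0.671, -0.367, -0.001], 0.72, [226.0, 193.0]), ([0.687, 0.343, -0.001], 0.71, [349.0, 310.0]), ([0.501, -0.486, 0.0], 0.66, [249.0, 168.0])]
{'time': 0.9, 'q': array([ 0.923,  0.527,  1.433, -0.   ,  1.181, -0.178]), 'joint_velocities': array([-0.   ,  0.001, -0.   , -0.   , -0.   , -0.004]), 'joint_torque': array([  0.   , -44.   , -17.699,   0.063,   0.05 ,  -0.   ]), 'position': array([0.282, 0.558, 0.223]), 'tool_rot': array([0.232, 0.973, 0.   , 0.   ]), 'ft_force': array([0.266, 0.526, 0.151]), 'moment': array([-0.034, -0.046, -0.002]), 'grip_force': 0.0, 'grip_width': 0.0871676261155878}
```

View pics/top0.png

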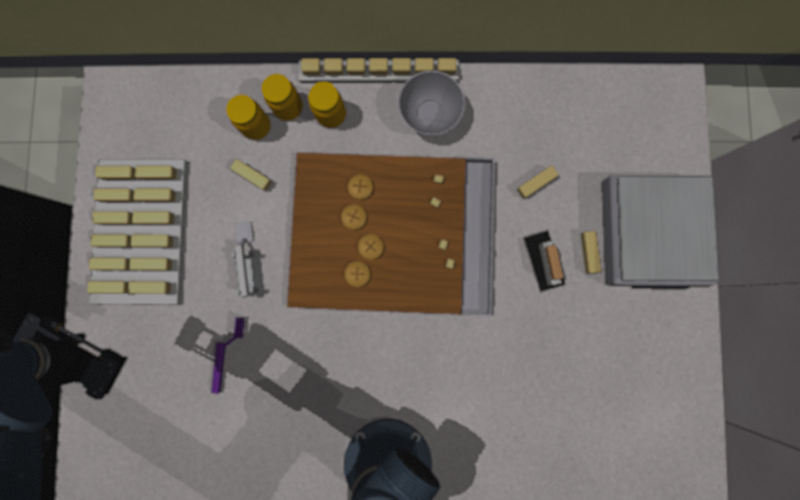

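View pics/scene0.png

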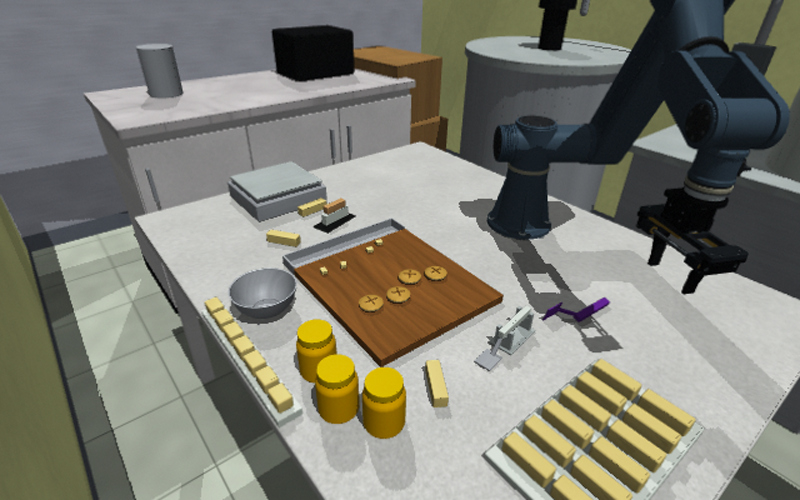

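Top view: four rounds (≈(360,187),(353,217),(370,247),(357,274)) and four crumbs at right. Two spatula-like things: the white one at (245,265), in an aluminium rest, and a purple one at (228,355). The white-handled one in the rest fits the description, so I'll check it in the wrist view.

>>> {"method": "servo_tool", "body": {
  "rows": [-1,-0.0353,-0.0169,0,0,-1,-0.0353,-0.0169,0,0,-1,-0.0353,-0.0169,0,0,-1,-0.0353,-0.0169,0,0,-1,-0.0353,-0.0169,0,0]
}}

```text
time: 1.32
position: [0.4024, 0.4011, 0.2227]
tool_rot: [0.232, 0.973, 0.0, 0.0]
ft_force: [0.6, 1.0, 0.0]
grip_width: 0.087
grip_force: 0.0
```

>>> {"method": "servo_tool", "body": {
  "rows": [-1,-0.0353,-0.0169,0,0,-1,-0.0353,-0.0169,0,0,-1,0,0,0,7.05,-1,0,0,0,7.05,-1,0,0,0,7.05]
}}

```text
time: 1.73
position: [0.4502, 0.3393, 0.2226]
tool_rot: [0.411, 0.912, 0.0, 0.0]
ft_force: [0.1, 1.4, 0.4]
grip_width: 0.0871
grip_force: 0.0
```

>>> {"method": "servo_tool", "body": {
  "rows": [-1,0,0,0,7.05,-1,0,0,0,7.05,-1,0,0,0,7.05,-1,0,0,0,7.05,-1,0,0,0,7.05]
}}

```text
time: 2.15
position: [0.4494, 0.3404, 0.2227]
tool_rot: [0.667, 0.745, 0.0, 0.0]
ft_force: [-0.2, 0.3, 0.8]
grip_width: 0.0871
grip_force: 0.0
```

>>> {"method": "servo_tool", "body": {
  "rows": [-1,0,0,0,7.05,-1,0,0,0,7.05,-1,0,0,0,7.05,-1,0,0,0,7.05,-1,0,0,0,7.05]
}}

```text
time: 2.57
position: [0.4494, 0.3404, 0.2226]
tool_rot: [0.861, 0.509, 0.0, 0.0]
ft_force: [0.5, -0.4, -0.8]
grip_width: 0.0868
grip_force: 0.0
```

>>> {"method": "servo_tool", "body": {
  "rows": [-1,0,0,0,7.05,-1,0,0,0,7.05,-1,0,0,0,7.05,-1,0,0,0,7.05,-1,0,0,0,7.05]
}}

```text
time: 2.98
position: [0.4494, 0.3404, 0.2226]
tool_rot: [0.975, 0.224, 0.0, -0.0]
ft_force: [0.0, 1.0, -0.6]
grip_width: 0.087
grip_force: 0.0
```

>>> {"method": "servo_tool", "body": {
  "rows": [-1,0,0,0,7.05,-1,0,0,0,7.05,-1,0,0,0,7.05,-1,0,0,0,0,-1,0,0,0,0]
}}

```text
time: 3.4
position: [0.4494, 0.3404, 0.2226]
tool_rot: [0.999, 0.046, 0.0, -0.0]
ft_force: [0.2, 0.2, 0.1]
grip_width: 0.0873
grip_force: 0.0
```

```bash
cat >> h.py <<'E'
from scipy.spatial.transform import Rotation as Rn
def wrist():
    o=robot.get_obs(); P=robot.camera('wrist')
    T=np.eye(4); T[:3,:3]=Rn.from_quat(o['tool_rot']).as_matrix(); T[:3,3]=o['position']
    W=np.linalg.inv(T@np.array(P['mount']))
    Q=dict(P); Q['rvec']=cv2.Rodrigues(W[:3,:3])[0]; Q['tvec']=W[:3,3]
    return P,Q,o
def yaw(o):
    x=Rn.from_quat(o['tool_rot']).as_matrix()[:,0]; return np.degrees(np.arctan2(x[1],x[0]))
E
python3 - <<'E'
from h import *
P,Q,o=wrist(); save(P,'w1',s=1.25)
print(o['position'],yaw(o),o['q'],o['time'])
print(Q['tvec'],P['mount'])
for q in['spatula','spatula_rest']: print(q,[(np.round(d['at'],3).tolist(),round(d['score'],2),np.round(pix(Q,d['at'])[0]).tolist()) for d in robot.place_of(P,q)])
for d in robot.outline_of(P,'spatula'):
    v,u=np.nonzero(d['region']); X=ray(Q,np.c_[u,v],0.06)[:,:2]
    print(d['score'],len(u),X.mean(0),cv2.minAreaRect(X.astype(np.float32)*1000))
E
```

```text
[0.44936518 0.34037846 0.22262067] 5.266930601692157 [4.50056988e-01 4.44845811e-01 1.58847523e+00 1.07413241e-05
 1.10817263e+00 1.92892324e+00] 3.4
[0.29674449 0.42468184 0.52825345] [[ 2.28185468e-03 -9.58512286e-01 -2.85042086e-01  7.82269823e-02]
 [ 9.99997375e-01  2.24690360e-03  4.49631818e-04 -2.34257912e-04]
 [ 2.09484466e-04 -2.85042363e-01  9.58514897e-01 -1.62783764e-01]
 [ 0.00000000e+00  0.00000000e+00  0.00000000e+00  1.00000000e+00]]
spatula [([0.448, 0.342, 0.052], 0.93, [317.0, 182.0]), ([0.223, 0.407, 0.009], 0.56, [257.0, 325.0])]
spatula_rest [([0.444, 0.336, 0.001], 0.66, [322.0, 176.0])]
0.6 838 [0.27893276 0.39098107] ((300.519287109375, 384.6220703125), (34.732933044433594, 147.0098419189453), 69.77447509765625)
0.56 3566 [0.4998318  0.35075061] ((478.7020263671875, 346.4349060058594), (179.22262573242188, 35.480045318603516), 9.042747497558594)
```

View pics/w1.png

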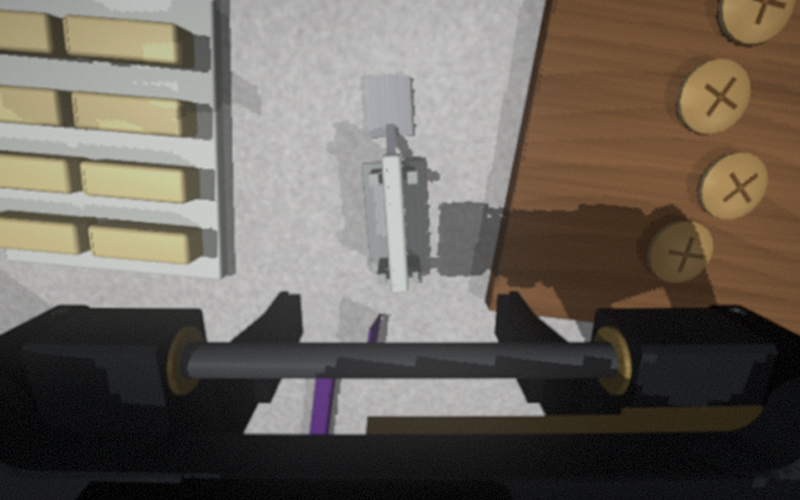

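The wrist view shows the white handle (viewed pixels (392,155) to (399,290)) lying in the aluminium rest with the blade at (388,104). The purple one, at (320,400), is off to the side. This confirms the white one. Next I'll take its axis from the pixels.

Run:
```python
from h import *
P,Q,o=wrist()
np.set_printoptions(precision=4,suppress=True)
a=ray(Q,np.array([[392,155],[399,290]])/1.25,0.06); print(a, np.degrees(np.arctan2(*(a[0]-a[1])[[1,0]])),a.mean(0))
b=ray(Q,np.array([[362,76],[411,74],[413,134],[366,137]])/1.25,0.0065);print(b)
m=(b[0]+b[1])/2; n=(b[2]+b[3])/2; print(m,n,np.degrees(np.arctan2(*(m-a.mean(0))[[1,0]])),np.linalg.norm((m-a.mean(0))[:2]))
B=robot.place_of(P,'board'); print([(d['at'],d['score']) for d in B])
print([(np.round(d['at'],4).tolist()) for d in robot.place_of(P,'round_a')])
# board edges from top view
T=robot.camera('top')
for n,u in dict(tl=(297,154),tr=(467,158),bl=(288,306),br=(463,313)).items(): print(n,ray(T,np.array(u)/1.25,0.024))
```

```text
[[0.5086 0.3512 0.06  ]
 [0.3934 0.3348 0.06  ]] 8.091281285415006 [0.451 0.343 0.06 ]
[[0.5713 0.3842 0.0065]
 [0.5769 0.3412 0.0065]
 [0.5261 0.3342 0.0065]
 [0.5195 0.377  0.0065]]
[0.5741 0.3627 0.0065] [0.5228 0.3556 0.0065] 9.10696334409371 0.12471776101561344
[([0.5466, 0.0144, -0.0006], 0.95)]
[[0.4468, 0.0724, 0.0323], [0.5805, 0.0834, 0.0294], [0.6521, 0.0736, 0.0277], [0.5159, 0.0454, 0.0321]]
tl [[0.739  0.2268 0.024 ]]
tr [[ 0.7291 -0.1892  0.024 ]]
bl [[0.3682 0.2385 0.024 ]]
br [[ 0.3542 -0.1768  0.024 ]]
```

>>> {"method": "servo_tool", "body": {
  "rows": [-1,0,0,0,-3.2,-1,0.0014,-0.0023,0.04,0,-1,0,0,0.04,0,-1,0,0,0.04,0,-1,0,0,0.04,0]
}}

```text
time: 4.22
position: [0.4508, 0.3431, 0.0615]
tool_rot: [0.997, 0.073, 0.001, -0.0]
ft_force: [1.3, -0.5, -0.4]
grip_width: 0.0868
grip_force: 0.0
```

>>> {"method": "servo_tool", "body": {
  "rows": [-1,0,0,0.0315,0,1,0,0,0,0,1,0,0,0,0,1,0,0,0,0,1,0,0,0,0],
  "newtons": 50
}}

```text
time: 4.63
position: [0.4523, 0.3439, 0.0335]
tool_rot: [0.997, 0.072, 0.002, -0.001]
ft_force: [0.4, 1.0, 0.2]
grip_width: 0.0678
grip_force: 0.0
```

>>> {"method": "servo_tool", "body": {
  "rows": [1,0,0,0,0,1,0,0,0,0,1,0,0,0,0,1,0,0,0,0,1,0,0,0,0]
}}

```text
time: 5.05
position: [0.4506, 0.343, 0.0316]
tool_rot: [0.997, 0.072, 0.0, -0.0]
ft_force: [-0.3, 0.4, 0.5]
grip_width: 0.035
grip_force: 0.0
```

>>> {"method": "servo_tool", "body": {
  "rows": [1,0,0,0,0,1,0,0,0,0,1,0,0,0,0,1,0,0,0,0,1,0,0,0,0]
}}

```text
time: 5.47
position: [0.4503, 0.3428, 0.031]
tool_rot: [0.997, 0.072, -0.0, 0.0]
ft_force: [-0.1, 0.1, 0.5]
grip_width: 0.0155
grip_force: 50.0
```

>>> {"method": "servo_tool", "body": {
  "rows": [1,0,0,-0.01,0,1,0,0,-0.03,0,1,0,0,-0.03,0,1,0,0,-0.03,0,1,0,0,-0.03,0]
}}

```text
time: 5.88
position: [0.4499, 0.3426, 0.1627]
tool_rot: [0.997, 0.072, -0.0, 0.0]
ft_force: [0.6, 1.1, -1.5]
grip_width: 0.0158
grip_force: 50.0
```

>>> {"method": "servo_tool", "body": {
  "rows": [1,0.0101,0.0364,0,0,1,0.0101,0.0364,0,0,1,0.0101,0.0364,0,0,1,0.0101,0.0364,0,0,1,0.0101,0.0364,0,0]
}}

```text
time: 6.3
position: [0.5267, 0.1685, 0.1618]
tool_rot: [0.997, 0.073, 0.0, 0.0]
ft_force: [0.5, 1.0, -1.2]
grip_width: 0.0153
grip_force: 50.0
```

>>> {"method": "servo_tool", "body": {
  "rows": [1,0.0101,0.0364,0,0,1,0.0101,0.0364,0,0,1,0.0101,0.0364,0,0,1,0.0101,0.0364,0,0,1,0.0101,0.0364,0,0]
}}

```text
time: 6.72
position: [0.6029, -0.0046, 0.1616]
tool_rot: [0.997, 0.072, -0.0, -0.0]
ft_force: [0.1, 0.0, -0.5]
grip_width: 0.0153
grip_force: 50.0
```

>>> {"method": "servo_tool", "body": {
  "rows": [1,0.0101,0.0364,0,0,1,0.0101,0.0364,0,0,1,0.0101,0.0364,0,0,1,0,0,0,-6.65,1,0,0,0,-6.65]
}}

```text
time: 7.13
position: [0.6492, -0.1096, 0.1613]
tool_rot: [0.982, 0.188, 0.0, 0.0]
ft_force: [0.7, 1.0, -0.5]
grip_width: 0.0156
grip_force: 50.0
```

>>> {"method": "servo_tool", "body": {
  "rows": [1,0,0,0,-6.65,1,0,0,0,-6.65,1,0,0,0,-6.65,1,0,0,0,-6.65,1,0,0,0,-6.65]
}}

```text
time: 7.55
position: [0.6481, -0.1064, 0.1614]
tool_rot: [0.886, 0.463, -0.0, -0.0]
ft_force: [0.2, -0.2, -1.0]
grip_width: 0.0154
grip_force: 50.0
```

>>> {"method": "servo_tool", "body": {
  "rows": [1,0,0,0,-6.65,1,0,0,0,-6.65,1,0,0,0,-6.65,1,0,0,0,-6.65,1,0,0,0,-6.65]
}}

```text
time: 7.97
position: [0.6481, -0.1063, 0.1614]
tool_rot: [0.717, 0.697, -0.0, -0.0]
ft_force: [0.1, -0.6, -0.7]
grip_width: 0.0156
grip_force: 50.0
```

>>> {"method": "servo_tool", "body": {
  "rows": [1,0,0,0.03,0,1,0,0,0.015,0,1,0,0,0,0,1,0,0,0,0]
}}

```text
time: 8.3
position: [0.6477, -0.1062, 0.1155]
tool_rot: [0.719, 0.695, -0.001, -0.001]
ft_force: [0.6, 0.0, -0.0]
grip_width: 0.0152
grip_force: 50.0
```

Run:
```python
from h import *
P,Q,o=wrist(); save(P,'w2',s=1.25)
print(o['position'],yaw(o),o['q'],o['grip_width'],o['grip_force'])
for q in['round_a','spatula','board']: print(q,[(np.round(d['at'],4).tolist(),round(d['score'],2),np.round(pix(Q,d['at'])[0]*1.25).tolist()) for d in robot.place_of(P,q)])
```

```text
[ 0.64770424 -0.10618397  0.11553631] 88.09218744577592 [-3.32401641e-01  6.94922375e-01  1.43627945e+00 -6.38892377e-05
  1.01284723e+00 -2.99070932e-01] 0.015216235040391123 49.980305694043636
round_a [([0.5134, 0.0472, 0.0318], 0.94, [149.0, 2.0])]
spatula [([0.6469, -0.1084, 0.135], 0.9, [397.0, 340.0]), ([0.6133, -0.1081, 0.0323], 0.23, [346.0, 261.0])]
board [([0.545, 0.0115, 0.0009], 0.63, [236.0, 75.0])]
```

View pics/w2.png

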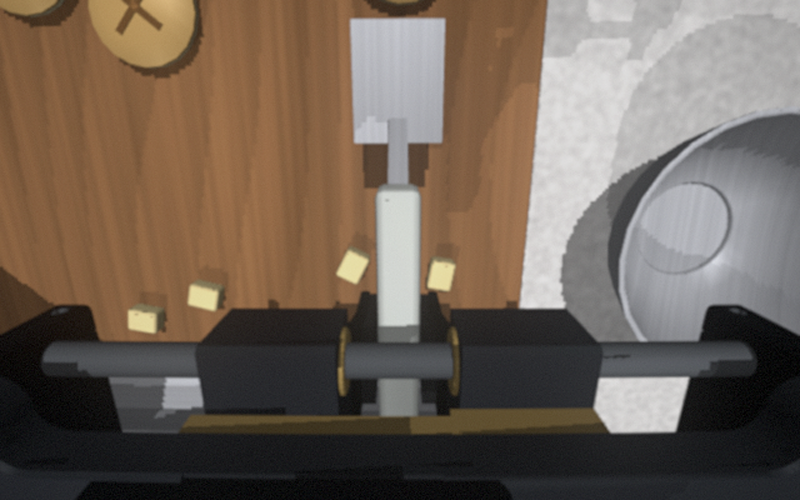

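Straight grasp: blade front edge at viewed (397,18), centred about 3 px off the target round just above it at (400,0). Next, a fine fix on the rounds from top and scene outlines.

```bash
cat >> h.py <<'E'
def rounds(cams=('top','scene'),q='round_a'):
    for n in cams:
        P=robot.camera(n)
        for d in robot.outline_of(P,q):
            if d['score']<.3: continue
            v,u=np.nonzero(d['region']); (c,s,a)=cv2.minAreaRect(ray(P,np.c_[u,v],0.034)[:,:2].astype(np.float32)*1000)
            r=P['pixels'][d['region']].mean(0).round()
            print(n,np.round(c),np.round(s),round(d['score'],2),len(u),r)
        print(n,'place',[(np.round(d['at'],4)*1000).tolist() for d in robot.place_of(P,q) if d['score']>.3])
E
python3 -c "
from h import *
rounds()"
```

```text
top [656.  71.] [54. 58.] 0.74 289 [146. 112.  57.]
top [590.  95.] [38. 51.] 0.6 190 [163. 124.  63.]
top place [[651.1, 66.3, 29.8]]
scene [447.  79.] [57. 57.] 0.63 153 [178. 138.  61.]
scene [584.  88.] [60. 50.] 0.61 169 [185. 144.  63.]
scene [514.  48.] [61. 56.] 0.6 160 [181. 140.  62.]
scene [657.  75.] [57. 57.] 0.6 200 [163. 125.  54.]
scene place [[653.9000000000001, 66.10000000000001, 29.8], [580.3000000000001, 87.5, 31.9], [441.3, 70.2, 34.4], [507.8, 47.1, 29.7]]
```

>>> {"method": "servo_tool", "body": {
  "rows": [1,0,0,0.03,0,1,0,0,0.025,0,1,0,0,0.0085,0,1,0,0,0,0,1,0,0,0,0]
}}

```text
time: 9.22
position: [0.6487, -0.1065, 0.0527]
tool_rot: [0.719, 0.695, -0.0, -0.0]
ft_force: [-0.2, 0.7, -0.7]
grip_width: 0.0154
grip_force: 50.0
```

Run:
```python
from h import *
P=robot.camera('scene'); save(P,'s1',(240,180,400,280),5)
o=robot.get_obs(); print(o['position'],yaw(o),o['ft_force'])
```

```text
[ 0.64936556 -0.10673932  0.05344244] 88.0895715811703 [-0.05463007 -0.05778013 -1.11978404]
```

View pics/s1.png

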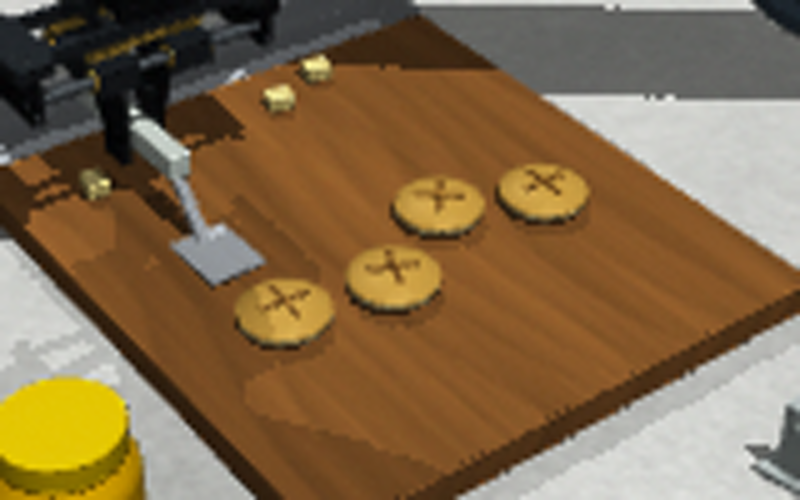

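Blade front edge centre sits at (241,272) and points straight at the far round's centre (285,312), with a small gap under the blade. I'll slip it under and start the lift, pausing midway.

>>> {"method": "servo_tool", "body": {
  "rows": [1,0,0,0.001,0,1,0.008,0,0,0,1,0.009,0,0,0,1,0.0097,0,0,0,1,0,0,0,0]
}}

```text
time: 9.68
position: [0.6491, -0.077, 0.0519]
tool_rot: [0.718, 0.696, 0.0, -0.001]
ft_force: [-0.0, -0.5, -1.0]
grip_width: 0.0157
grip_force: 50.0
```

>>> {"method": "servo_tool", "body": {
  "rows": [1,0.0015,0,-0.0065,0,1,0.0025,0,-0.0073,0,1,0.0032,0,-0.006,0,1,0.0048,0,-0.008,0,1,0,0,0,0]
}}

```text
time: 10.1
position: [0.6512, -0.0673, 0.0818]
tool_rot: [0.719, 0.695, 0.001, 0.002]
ft_force: [0.8, -0.5, -1.2]
grip_width: 0.0155
grip_force: 50.0
```

Run:
```python
from h import *
P=robot.camera('scene'); save(P,'s2',(240,180,400,280),5)
o=robot.get_obs(); print(o['position'],yaw(o),o['ft_force'])
```

```text
[ 0.65085729 -0.06763101  0.08098183] 88.120922023483 [ 0.37507475 -0.73720642 -1.27441673]
```

View pics/s2.png

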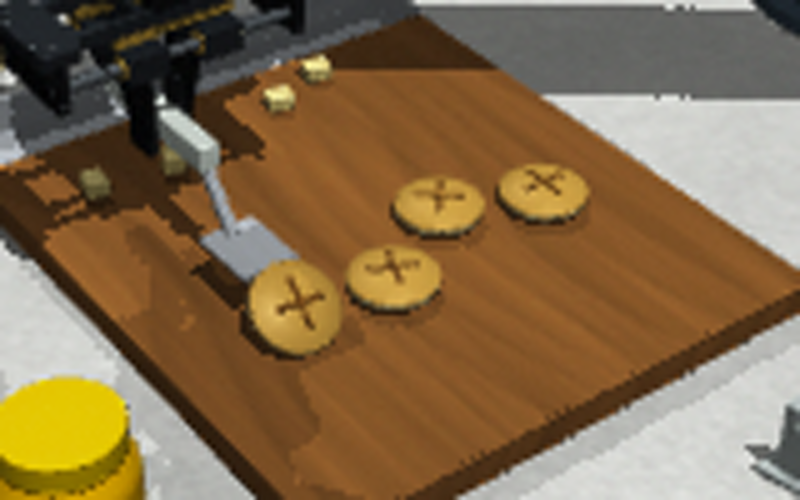

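The round is tilted about 40° on its far rim with the blade under its near edge at (270,265). I'll continue the arc.

>>> {"method": "servo_tool", "body": {
  "rows": [1,0.006,0,-0.0072,0,1,0.0072,0,-0.0059,0,1,0.0082,0,-0.0047,0,1,0.0089,0,-0.0032,0,1,0.0093,0,-0.0015,0]
}}

```text
time: 10.57
position: [0.6515, -0.0271, 0.1027]
tool_rot: [0.719, 0.695, 0.0, 0.0]
ft_force: [0.0, -0.4, -1.0]
grip_width: 0.0158
grip_force: 50.0
```

>>> {"method": "servo_tool", "body": {
  "rows": [1,0.009,0,0,0,1,0.01,0,0.001,0,1,0.008,0,0.002,0,1,0,0,0,0,1,0,0,0,0]
}}

```text
time: 10.98
position: [0.6517, -0.0004, 0.0983]
tool_rot: [0.718, 0.696, -0.0, -0.0]
ft_force: [0.5, -0.3, -0.5]
grip_width: 0.0154
grip_force: 50.0
```

Run:
```python
from h import *
P=robot.camera('scene'); save(P,'s3',(240,180,400,280),5)
o=robot.get_obs(); print(o['position'],yaw(o),o['ft_force'])
rounds()
```

```text
[ 0.65186584 -0.00104005  0.0983909 ] 88.12467604366731 [-0.62079206 -0.18150478 -0.88481453]
top place [[651.5999999999999, 143.1, 29.9]]
scene [448.  78.] [59. 54.] 0.63 158 [180. 140.  62.]
scene [583.  89.] [60. 53.] 0.53 185 [183. 142.  63.]
scene [657. 149.] [61. 55.] 0.47 239 [197. 189. 140.]
scene place [[441.40000000000003, 69.5, 36.0], [581.6, 86.8, 28.1], [506.49999999999994, 42.4, 27.099999999999998], [653.4, 146.4, 31.2]]
```

View pics/s3.png

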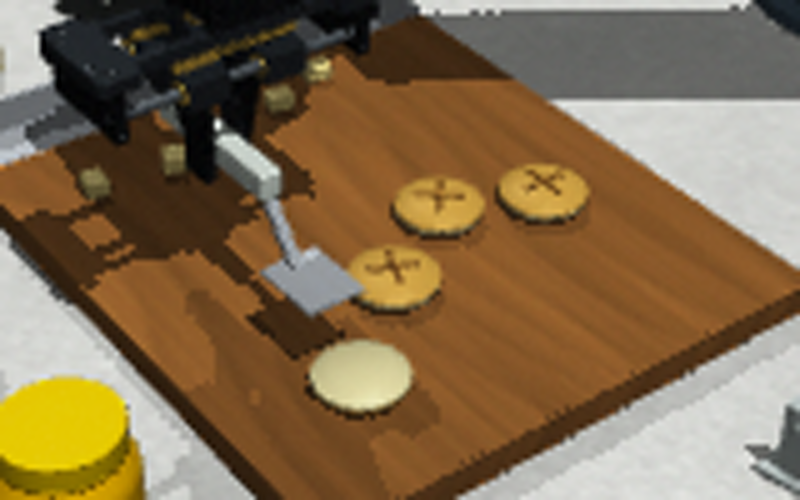

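First round flipped: pale face up at viewed (360,375). Same approach for the second at (0.581, 0.086).

>>> {"method": "servo_tool", "body": {
  "rows": [1,-0.0303,0,0,0,1,-0.0303,0,0,0,1,-0.0303,0,0,0,1,0,-0.0364,0,0,1,0,-0.0364,0,0]
}}

```text
time: 11.75
position: [0.5778, -0.0928, 0.0991]
tool_rot: [0.72, 0.694, 0.001, 0.002]
ft_force: [-0.3, -0.9, -1.2]
grip_width: 0.0153
grip_force: 50.0
```

>>> {"method": "servo_tool", "body": {
  "rows": [1,0,0,0.02,0,1,0,0,0.02,0,1,0,0,0.0065,0,1,0,0,0,0,1,0,0,0,0]
}}

```text
time: 12.17
position: [0.5769, -0.0899, 0.0525]
tool_rot: [0.719, 0.695, 0.0, 0.0]
ft_force: [1.1, -0.3, -0.3]
grip_width: 0.0155
grip_force: 50.0
```

Run:
```python
from h import *
o=robot.get_obs(); print(o['position'],yaw(o),o['ft_force'])
rounds()
P,Q,o=wrist()
print([(np.round(d['at'],4).tolist(),round(d['score'],2)) for d in robot.place_of(P,'round_a')])
```

```text
[ 0.57686779 -0.08993448  0.05245638] 88.08557856623729 [ 1.12950109 -0.3049876  -0.26496416]
top [598.  80.] [49. 22.] 0.64 101 [147. 112.  55.]
top [655. 147.] [59. 57.] 0.61 314 [167. 154. 120.]
top place [[653.2, 142.2, 26.700000000000003], [585.7, 82.9, 34.8]]
scene [658. 152.] [56. 53.] 0.74 219 [197. 189. 141.]
scene [448.  78.] [57. 55.] 0.72 162 [175. 135.  60.]
scene [514.  49.] [56. 53.] 0.71 148 [178. 138.  60.]
scene [583.  86.] [65. 56.] 0.45 204 [171. 131.  57.]
scene place [[654.2, 144.4, 29.1], [578.0999999999999, 84.1, 31.0], [440.59999999999997, 69.0, 35.6], [670.1, -365.09999999999997, -1.6], [506.29999999999995, 46.0, 32.300000000000004]]
[]
```

>>> {"method": "servo_tool", "body": {
  "rows": [1,0,0,0.0005,0,1,0.009,0,0,0,1,0.009,0,0,0,1,0.009,0,0,0,1,0,0,0,0]
}}

```text
time: 12.98
position: [0.5765, -0.0602, 0.0517]
tool_rot: [0.718, 0.696, -0.0, -0.001]
ft_force: [1.0, -0.0, -1.6]
grip_width: 0.0153
grip_force: 50.0
```

>>> {"method": "servo_tool", "body": {
  "rows": [1,0.0015,0,-0.0065,0,1,0.0025,0,-0.0073,0,1,0.0032,0,-0.006,0,1,0.0048,0,-0.008,0,1,0.0005,0,0,0]
}}

```text
time: 13.4
position: [0.5788, -0.0498, 0.0818]
tool_rot: [0.719, 0.695, 0.001, 0.001]
ft_force: [1.1, -0.5, -0.9]
grip_width: 0.0157
grip_force: 50.0
```

>>> {"method": "servo_tool", "body": {
  "rows": [1,0.006,0,-0.0072,0,1,0.0072,0,-0.0059,0,1,0.0082,0,-0.0047,0,1,0.0089,0,-0.0032,0,1,0.0093,0,-0.0015,0]
}}

```text
time: 13.82
position: [0.5792, -0.0096, 0.1029]
tool_rot: [0.719, 0.695, 0.0, 0.0]
ft_force: [0.4, 0.7, -1.1]
grip_width: 0.0152
grip_force: 50.0
```

>>> {"method": "servo_tool", "body": {
  "rows": [1,0.009,0,0,0,1,0.01,0,0.001,0,1,0.008,0,0.002,0,1,0,0,0,0,1,0,0,0,0]
}}

```text
time: 14.23
position: [0.5794, 0.0171, 0.0986]
tool_rot: [0.718, 0.696, -0.0, -0.0]
ft_force: [-0.8, -0.2, -0.4]
grip_width: 0.0151
grip_force: 50.0
```

Run:
```python
from h import *
o=robot.get_obs(); print(o['position'],yaw(o),o['ft_force'])
rounds()
```

```text
[0.57940582 0.01712015 0.09859449] 88.17060014312841 [-0.81988045 -0.17193518 -0.39214009]
top place [[651.3, 143.9, 30.8]]
scene [448.  78.] [58. 53.] 0.67 143 [182. 141.  62.]
scene [509.  49.] [51. 43.] 0.66 104 [189. 146.  63.]
scene [657. 149.] [61. 55.] 0.56 228 [198. 190. 142.]
scene [582. 171.] [60. 54.] 0.46 207 [200. 192. 143.]
scene place [[579.0999999999999, 167.3, 26.5], [688.3000000000001, 343.6, 1.9], [508.6000000000001, 46.6, 28.5], [653.3, 145.2, 29.1]]
```

Second flipped (pale at (0.580, 0.166)). Third round at (0.508, 0.045).

>>> {"method": "servo_tool", "body": {
  "rows": [1,-0.0374,0,0,0,1,-0.0374,0,0,0,1,-0.0374,0,0,0,1,-0.0374,0,0,0,1,0,-0.035,0,0]
}}

```text
time: 14.95
position: [0.5492, -0.1422, 0.1007]
tool_rot: [0.72, 0.693, 0.003, 0.01]
ft_force: [0.9, -1.4, -0.3]
grip_width: 0.0158
grip_force: 50.0
```

>>> {"method": "servo_tool", "body": {
  "rows": [1,0,-0.035,0,0,1,0,0,0.025,0,1,0,0,0.0222,0,1,0,0,0,0,1,0,0,0,0]
}}

```text
time: 15.37
position: [0.5045, -0.131, 0.0516]
tool_rot: [0.719, 0.695, -0.0, -0.001]
ft_force: [0.1, -0.0, -0.2]
grip_width: 0.0155
grip_force: 50.0
```

Run:
```python
from h import *
o=robot.get_obs(); print(o['position'],yaw(o),o['ft_force'])
rounds()
```

```text
[ 0.50445135 -0.13101716  0.05157952] 88.04617629890464 [ 0.09313465 -0.04256479 -0.22045124]
top [658. 145.] [58. 51.] 0.64 276 [163. 151. 118.]
top place [[651.2, 138.5, 30.5]]
scene [510.  48.] [62. 59.] 0.75 180 [166. 127.  56.]
scene [656. 150.] [61. 58.] 0.67 242 [193. 184. 137.]
scene [583. 171.] [60. 51.] 0.55 201 [199. 191. 143.]
scene [448.  78.] [59. 54.] 0.44 158 [174. 135.  59.]
scene place [[506.6, 41.0, 29.8], [581.6, 167.8, 28.400000000000002], [655.6999999999999, 145.8, 29.8], [438.2, 70.0, 34.7]]
```

>>> {"method": "servo_tool", "body": {
  "rows": [1,0,-0.0015,0,0,1,0.009,0,0,0,1,0.009,0,0,0,1,0.009,0,0,0,1,0,0,0,0]
}}

```text
time: 16.08
position: [0.5034, -0.1013, 0.0519]
tool_rot: [0.718, 0.696, -0.0, -0.001]
ft_force: [0.0, 1.1, -0.7]
grip_width: 0.0157
grip_force: 50.0
```

>>> {"method": "servo_tool", "body": {
  "rows": [1,0.0015,0,-0.0065,0,1,0.0025,0,-0.0073,0,1,0.0032,0,-0.006,0,1,0.0048,0,-0.008,0,1,0.0005,0,0,0]
}}

```text
time: 16.5
position: [0.5056, -0.091, 0.0816]
tool_rot: [0.719, 0.695, 0.001, 0.001]
ft_force: [0.1, -0.7, -1.0]
grip_width: 0.0156
grip_force: 50.0
```

>>> {"method": "servo_tool", "body": {
  "rows": [1,0.006,0,-0.0072,0,1,0.0072,0,-0.0059,0,1,0.0082,0,-0.0047,0,1,0.0089,0,-0.0032,0,1,0.0093,0,-0.0015,0]
}}

```text
time: 16.92
position: [0.5062, -0.0507, 0.1029]
tool_rot: [0.719, 0.695, 0.0, 0.0]
ft_force: [0.5, 0.3, -0.6]
grip_width: 0.0153
grip_force: 50.0
```

>>> {"method": "servo_tool", "body": {
  "rows": [1,0.009,0,0,0,1,0.01,0,0.001,0,1,0.008,0,0.002,0,1,0,0,0,0,1,0,0,0,0]
}}

```text
time: 17.33
position: [0.5065, -0.024, 0.0988]
tool_rot: [0.718, 0.696, -0.0, -0.0]
ft_force: [-0.2, -0.0, -0.6]
grip_width: 0.0155
grip_force: 50.0
```

Run:
```python
from h import *
o=robot.get_obs(); print(o['position'],yaw(o),o['ft_force'])
rounds()
```

```text
[ 0.50653932 -0.02396482  0.09879025] 88.17832804802745 [-0.20584319 -0.00075415 -0.62615972]
top [655. 147.] [59. 60.] 0.79 326 [171. 159. 124.]
top [584. 168.] [58. 54.] 0.77 316 [168. 155. 121.]
top [528. 135.] [31. 57.] 0.58 168 [175. 161. 125.]
top place [[521.0, 119.7, 28.8], [585.3000000000001, 166.6, 33.5], [652.8000000000001, 142.2, 30.5]]
scene [658. 152.] [65. 58.] 0.62 256 [196. 188. 141.]
scene [446.  83.] [57. 49.] 0.61 130 [180. 140.  61.]
scene [521. 124.] [61. 58.] 0.61 193 [193. 184. 136.]
scene [582. 171.] [60. 54.] 0.51 228 [193. 184. 136.]
scene place [[653.0, 145.1, 29.7], [578.0999999999999, 165.1, 28.9], [441.09999999999997, 68.3, 36.1], [517.5999999999999, 122.80000000000001, 28.400000000000002]]
```

>>> {"method": "servo_tool", "body": {
  "rows": [1,-0.0276,0,0,0,1,-0.0276,0,0,0,1,-0.0276,0,0,0,1,0,-0.0329,0,0,1,0,-0.0329,0,0]
}}

```text
time: 18.05
position: [0.4402, -0.1081, 0.0995]
tool_rot: [0.72, 0.694, 0.001, 0.002]
ft_force: [-0.5, 0.7, -1.6]
grip_width: 0.0158
grip_force: 50.0
```

>>> {"method": "servo_tool", "body": {
  "rows": [1,0,0,0.025,0,1,0,0,0.022,0,1,0,0,0,0,1,0,0,0,0,1,0,0,0,0]
}}

```text
time: 18.47
position: [0.439, -0.1057, 0.0528]
tool_rot: [0.719, 0.695, 0.0, 0.0]
ft_force: [0.9, -1.3, -0.5]
grip_width: 0.0155
grip_force: 50.0
```

Run:
```python
from h import *
o=robot.get_obs(); print(o['position'],yaw(o),o['ft_force'],o['q'])
rounds()
P,Q,o=wrist(); print([(np.round(d['at'],4).tolist(),round(d['score'],2)) for d in robot.place_of(P,'round_a')])
```

```text
[ 0.43903971 -0.10569801  0.05277038] 88.08924354843552 [ 0.93053515 -1.27280362 -0.48627411] [-4.84551816e-01  6.15527798e-01  2.00020196e+00 -1.34423576e-04
  5.24893864e-01 -4.51086734e-01]
top [656. 147.] [55. 58.] 0.59 303 [178. 169. 133.]
top place [[652.0, 141.9, 30.4], [586.0999999999999, 166.9, 34.9]]
scene [584. 171.] [57. 57.] 0.68 209 [198. 190. 141.]
scene [524. 126.] [46. 54.] 0.64 161 [199. 192. 143.]
scene [449.  81.] [64. 57.] 0.55 179 [158. 121.  53.]
scene [656. 148.] [57. 55.] 0.47 220 [221. 216. 165.]
scene place [[579.5, 167.4, 30.099999999999998], [651.4, 143.5, 27.599999999999998], [674.8, -120.1, 28.1], [439.40000000000003, 68.8, 36.0], [515.9, 122.5, 29.7]]
[]
```

>>> {"method": "servo_tool", "body": {
  "rows": [1,0,0,0.0008,0,1,0.01,0,0,0,1,0.01,0,0,0,1,0.0095,0,0,0,1,0,0,0,0]
}}

```text
time: 19.28
position: [0.4382, -0.0733, 0.0513]
tool_rot: [0.718, 0.696, -0.0, -0.001]
ft_force: [0.3, -0.6, -1.5]
grip_width: 0.0157
grip_force: 50.0
```

>>> {"method": "servo_tool", "body": {
  "rows": [1,0.0015,0,-0.0065,0,1,0.0025,0,-0.0073,0,1,0.0032,0,-0.006,0,1,0.0048,0,-0.008,0,1,0.0005,0,0,0]
}}

```text
time: 19.7
position: [0.4405, -0.063, 0.0809]
tool_rot: [0.719, 0.695, 0.001, 0.001]
ft_force: [-0.4, -0.5, -1.0]
grip_width: 0.0153
grip_force: 50.0
```

>>> {"method": "servo_tool", "body": {
  "rows": [1,0.006,0,-0.0072,0,1,0.0072,0,-0.0059,0,1,0.0082,0,-0.0047,0,1,0.0089,0,-0.0032,0,1,0.0093,0,-0.0015,0]
}}

```text
time: 20.12
position: [0.4412, -0.0227, 0.1023]
tool_rot: [0.719, 0.695, 0.0, 0.0]
ft_force: [0.4, -0.4, -1.1]
grip_width: 0.0153
grip_force: 50.0
```

>>> {"method": "servo_tool", "body": {
  "rows": [1,0.009,0,0,0,1,0.01,0,0.001,0,1,0.008,0,0.002,0,1,0,0,0,0,1,0,0,0,0]
}}

```text
time: 20.53
position: [0.4417, 0.004, 0.0983]
tool_rot: [0.718, 0.696, -0.0, -0.0]
ft_force: [-0.8, -0.3, -1.1]
grip_width: 0.0154
grip_force: 50.0
```

Run:
```python
from h import *
o=robot.get_obs(); print(o['position'],yaw(o),o['ft_force'])
rounds()
P=robot.camera('scene'); save(P,'s4',(240,180,400,280),5)
```

```text
[0.44167681 0.00395578 0.09834789] 88.17920683890567 [-0.78838677 -0.29866965 -1.05106812]
top [656. 147.] [55. 58.] 0.86 293 [179. 170. 134.]
top [527. 134.] [35. 57.] 0.66 190 [169. 155. 121.]
top [582. 169.] [56. 53.] 0.52 285 [169. 157. 124.]
top [453. 168.] [30. 58.] 0.48 170 [163. 149. 116.]
top place [[651.5999999999999, 140.6, 29.7], [516.8000000000001, 121.6, 29.8], [583.6, 169.5, 34.7], [443.90000000000003, 155.70000000000002, 29.8]]
scene [445. 157.] [53. 55.] 0.65 158 [202. 195. 146.]
scene [585. 170.] [59. 54.] 0.62 206 [202. 194. 146.]
scene [656. 150.] [61. 58.] 0.57 255 [209. 201. 152.]
scene [520. 125.] [61. 54.] 0.54 182 [197. 188. 140.]
scene place [[441.40000000000003, 147.60000000000002, 33.8], [578.2, 168.6, 27.599999999999998], [651.0, 146.2, 31.0], [517.8000000000001, 121.39999999999999, 29.6]]
```

View pics/s4.png

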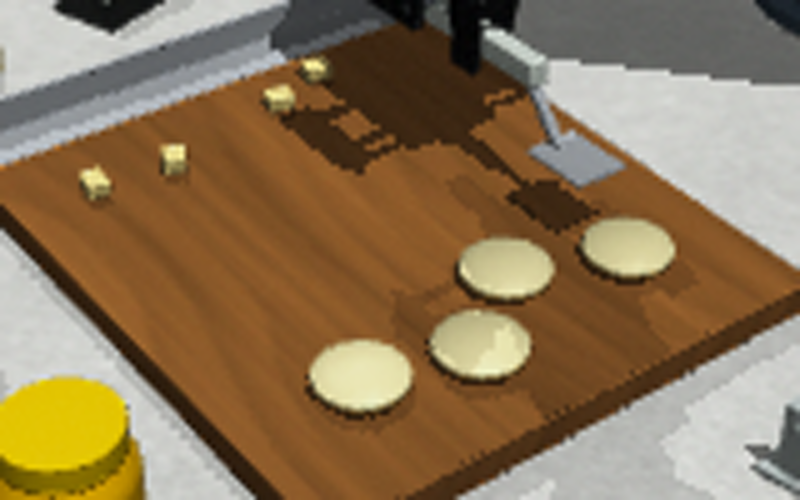

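All four rounds lie pale side up. Now I'll carry the spatula back to the rest.

>>> {"method": "servo_tool", "body": {
  "rows": [1,0,0,-0.035,0,1,0,0,-0.03,0,1,0,0,0,6.64,1,0,0,0,6.64,1,0,0,0,6.64]
}}

```text
time: 21.3
position: [0.4423, 0.003, 0.1645]
tool_rot: [0.83, 0.558, 0.001, 0.001]
ft_force: [-0.4, 0.6, -1.2]
grip_width: 0.0155
grip_force: 50.0
```

>>> {"method": "servo_tool", "body": {
  "rows": [1,0,0,0,6.64,1,0,0,0,6.64,1,0,0,0,6.64,1,0,0,0,6.64,1,0,0,0,6.64]
}}

```text
time: 21.72
position: [0.4418, 0.0031, 0.1638]
tool_rot: [0.955, 0.297, -0.0, -0.0]
ft_force: [0.0, -0.1, -0.8]
grip_width: 0.0158
grip_force: 50.0
```

>>> {"method": "servo_tool", "body": {
  "rows": [1,0,0,0,6.64,1,0,0,0,6.64,1,0,0,0,6.64,1,0,0,0,6.64,1,0,0,0,0]
}}

```text
time: 22.13
position: [0.4419, 0.0031, 0.1638]
tool_rot: [0.997, 0.072, -0.0, -0.0]
ft_force: [0.8, -0.1, -0.7]
grip_width: 0.0161
grip_force: 50.0
```

>>> {"method": "servo_tool", "body": {
  "rows": [1,0.0065,-0.0371,0,0,1,0.0065,-0.0371,0,0,1,0.0065,-0.0371,0,0,1,0.0065,-0.0371,0,0,1,0.0065,-0.0371,0,0]
}}

```text
time: 22.55
position: [0.4467, 0.1929, 0.1638]
tool_rot: [0.997, 0.075, -0.0, 0.0]
ft_force: [0.0, -1.4, -0.9]
grip_width: 0.0155
grip_force: 50.0
```

>>> {"method": "servo_tool", "body": {
  "rows": [1,0.0065,-0.0371,0,0,1,0.0065,-0.0371,0,0,1,0.0065,-0.0371,0,0,1,0.0065,-0.0371,0,0,1,0,0,0,0]
}}

```text
time: 22.97
position: [0.4518, 0.3486, 0.1641]
tool_rot: [0.997, 0.077, 0.002, -0.002]
ft_force: [1.3, -1.3, -1.5]
grip_width: 0.0155
grip_force: 50.0
```

Run:
```python
from h import *
o=robot.get_obs(); print(o['position'],yaw(o),o['ft_force'])
```

```text
[0.45176646 0.34855517 0.16410539] 8.865714919674206 [ 1.30666442 -1.26295195 -1.52826164]
```

>>> {"method": "servo_tool", "body": {
  "rows": [1,0,0,0.04,0,1,0,0,0.035,0,1,0,0,0,0,1,0,0,0,0,1,0,0,0,0]
}}

```text
time: 23.38
position: [0.4519, 0.3421, 0.0898]
tool_rot: [0.997, 0.074, 0.001, -0.0]
ft_force: [0.3, -0.2, -0.9]
grip_width: 0.0156
grip_force: 50.0
```

Run:
```python
from h import *
o=robot.get_obs(); print(o['position'],yaw(o),o['ft_force'])
```

```text
[0.45193559 0.34205851 0.08981864] 8.435991000140488 [ 0.33404674 -0.19421319 -0.87719978]
```

>>> {"method": "servo_tool", "body": {
  "rows": [1,-0.0015,-0.0009,0.02,0,1,0,0,0.02,0,1,0,0,0.012,0,1,0,0,0.006,0,1,0,0,0,0]
}}

```text
time: 23.8
position: [0.4502, 0.3429, 0.0316]
tool_rot: [0.997, 0.073, 0.001, -0.0]
ft_force: [-0.1, -0.1, -1.8]
grip_width: 0.0157
grip_force: 50.0
```

>>> {"method": "servo_tool", "body": {
  "rows": [0.6,0,0,0,0,-1,0,0,0,0,-1,0,0,0,0,-1,0,0,0,0,-1,0,0,0,0]
}}

```text
time: 24.22
position: [0.4497, 0.343, 0.0312]
tool_rot: [0.997, 0.073, 0.0, -0.0]
ft_force: [-0.5, -0.4, -0.1]
grip_width: 0.0365
grip_force: 0.0
```

>>> {"method": "servo_tool", "body": {
  "rows": [-1,0,0,0,0,-1,0,0,0,0,-1,0,0,0,0,-1,0,0,0,0,-1,0,0,0,0]
}}

```text
time: 24.63
position: [0.4494, 0.3428, 0.0307]
tool_rot: [0.997, 0.073, -0.0, 0.0]
ft_force: [-0.5, -0.8, 0.4]
grip_width: 0.0697
grip_force: 0.0
```

>>> {"method": "servo_tool", "body": {
  "rows": [-1,0,0,-0.04,0,-1,0,0,-0.04,0,-1,0,0,-0.04,0,-1,0,0,-0.04,0,-1,0,0,-0.03,0]
}}

```text
time: 25.05
position: [0.4501, 0.3432, 0.224]
tool_rot: [0.997, 0.073, 0.002, -0.001]
ft_force: [0.5, 0.9, 0.3]
grip_width: 0.0868
grip_force: 0.0
```

Run:
```python
from h import *
np.set_printoptions(precision=4,suppress=True)
P,Q,o=wrist(); save(P,'w3',s=1.25)
print(o['position'],yaw(o),o['q'])
print([(np.round(d['at'],3).tolist(),round(d['score'],2),np.round(pix(Q,d['at'])[0]*1.25).tolist()) for d in robot.place_of(P,'spatula')])
print('ref',pix(Q,[[.4503+s*.06*.989,.3428+s*.06*.144,.06] for s in(1,-1)])*1.25)
for n in('top','scene'):
  P=robot.camera(n)
  for q in ('scraper','scraper_mat'):
    for d in robot.outline_of(P,q):
      v,u=np.nonzero(d['region']); X=ray(P,np.c_[u,v],.03)[:,:2]; print(n,q,round(d['score'],2),X.mean(0),cv2.minAreaRect((X*1000).astype(np.float32)))
```

```text
[0.4501 0.3432 0.224 ] 8.413389504805137 [0.4541 0.4448 1.5837 0.     1.1096 1.878 ]
[([0.222, 0.407, 0.008], 0.83, [313.0, 404.0]), ([0.447, 0.337, 0.05], 0.66, [405.0, 230.0])]
ref [[399.6342 155.4235]
 [398.9012 293.7191]]
top scraper 0.9 [ 0.4753 -0.3846] ((475.92950439453125, -385.24420166015625), (99.68732452392578, 39.091102600097656), 10.065210342407227)
top scraper_mat 0.57 [ 0.4827 -0.3569] ((479.9213562011719, -367.3046875), (138.22579956054688, 63.3339729309082), 16.614587783813477)
scene scraper 0.82 [ 0.4724 -0.3839] ((467.5050354003906, -384.137451171875), (177.869140625, 81.66358184814453), 48.41005325317383)
scene scraper_mat 0.66 [ 0.5177 -0.3151] ((505.28875732421875, -328.9910888671875), (132.94281005859375, 63.704158782958984), 16.28675079345703)
```

View pics/w3.png

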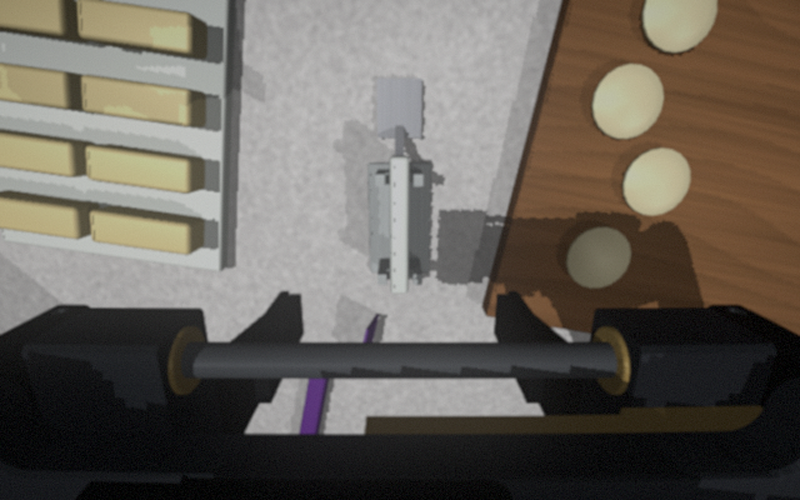

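The spatula lies in its rest: handle at (399,225), blade at (398,105). Now on to the scraper.

>>> {"method": "servo_tool", "body": {
  "rows": [-1,-0.0047,0.0402,0,0,-1,-0.0047,0.0402,0,0,-1,-0.0047,0.0402,0,0,-1,-0.0047,0.0402,0,0,-1,-0.0047,0.0402,0,0]
}}

```text
time: 25.87
position: [0.4544, 0.1389, 0.2193]
tool_rot: [0.997, 0.074, -0.002, 0.0]
ft_force: [1.5, -0.4, 0.9]
grip_width: 0.0872
grip_force: 0.0
```

>>> {"method": "servo_tool", "body": {
  "rows": [-1,-0.0047,0.0402,0,0,-1,-0.0047,0.0402,0,0,-1,-0.0047,0.0402,0,0,-1,-0.0047,0.0402,0,0,-1,-0.0047,0.0402,0,0]
}}

```text
time: 26.28
position: [0.4606, -0.0634, 0.2195]
tool_rot: [0.997, 0.073, -0.001, -0.001]
ft_force: [1.7, 0.2, -0.1]
grip_width: 0.0872
grip_force: 0.0
```

>>> {"method": "servo_tool", "body": {
  "rows": [-1,-0.0047,0.0402,0,0,-1,-0.0047,0.0402,0,0,-1,-0.0047,0.0402,0,0,-1,-0.0047,0.0402,0,0,-1,-0.0047,0.0402,0,0]
}}

```text
time: 26.7
position: [0.4668, -0.2656, 0.2191]
tool_rot: [0.997, 0.073, -0.001, -0.001]
ft_force: [1.0, -0.2, 0.3]
grip_width: 0.0867
grip_force: 0.0
```

>>> {"method": "servo_tool", "body": {
  "rows": [-1,-0.0047,0.0402,0,0,-1,-0.0047,0.0402,0,0,-1,0,0,0,0,-1,0,0,0,0,-1,0,0,0,0]
}}

```text
time: 27.12
position: [0.4693, -0.3439, 0.219]
tool_rot: [0.997, 0.073, -0.001, -0.002]
ft_force: [0.1, -0.4, -0.7]
grip_width: 0.0873
grip_force: 0.0
```

Run:
```python
from h import *
np.set_printoptions(precision=4,suppress=True)
P,Q,o=wrist(); save(P,'w4',s=1.25)
print(o['position'],yaw(o),o['q'])
for q in ('scraper','scraper_mat'):
    print(q,[(np.round(d['at'],3).tolist(),round(d['score'],2),np.round(pix(Q,d['at'])[0]*1.25).tolist()) for d in robot.place_of(P,q)])
    for d in robot.outline_of(P,q):
      v,u=np.nonzero(d['region']); X=ray(Q,np.c_[u,v],.05 if q=='scraper' else .004)[:,:2]; print(q,round(d['score'],2),X.mean(0),cv2.minAreaRect((X*1000).astype(np.float32)))
```

```text
[ 0.4693 -0.3439  0.219 ] 8.364377140275591 [-0.8246  0.4751  1.544   0.0004  1.1269  0.6001]
scraper [([0.472, -0.388, 0.004], 0.93, [445.0, 219.0]), ([0.469, -0.146, 0.029], 0.67, [181.0, 189.0])]
scraper 0.8 [ 0.4777 -0.3818] ((476.3609924316406, -381.77447509765625), (100.53966522216797, 27.121397018432617), 11.030632972717285)
scraper_mat [([0.478, -0.375, -0.002], 0.8, [432.0, 210.0])]
scraper_mat 0.89 [ 0.4908 -0.3683] ((480.3677673339844, -376.2516784667969), (140.95950317382812, 66.03045654296875), 16.90894317626953)
```

View pics/w4.png

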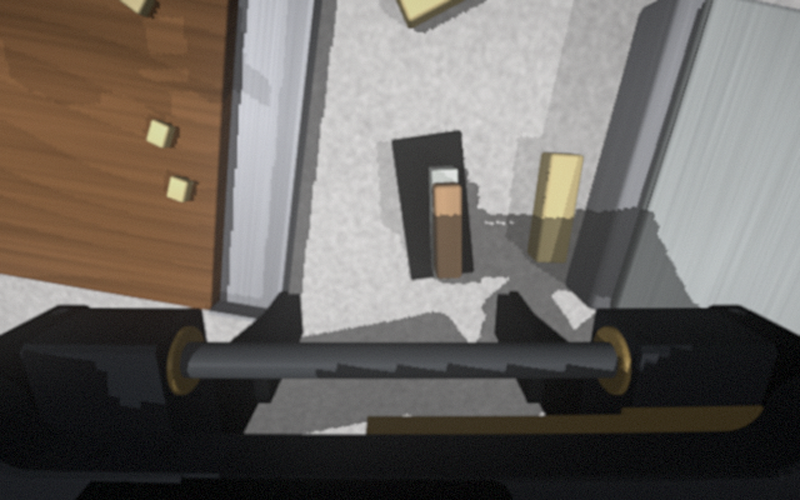

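Run:
```python
from h import *
np.set_printoptions(precision=4,suppress=True)
P,Q,o=wrist(); print(o['position'],yaw(o))
g=ray(Q,np.array([[434,184],[461,184],[461,278],[436,277]])/1.25,.065)[:,:2]; print(g,g.mean(0),cv2.minAreaRect((g*1000).astype(np.float32)))
m=ray(Q,np.array([[393,141],[460,131],[472,270],[411,279]])/1.25,.004)[:,:2]; print(m,m.mean(0),cv2.minAreaRect((m*1000).astype(np.float32)))
T=robot.camera('top');S=robot.camera('scene')
for p in (S,T): print([(np.round(d['at'],3).tolist(),round(d['score'],2)) for d in robot.place_of(p,'crumb_0')])
```

```text
[ 0.4704 -0.3434  0.2207] 8.510958769903764
[[ 0.5119 -0.3656]
 [ 0.5152 -0.387 ]
 [ 0.4365 -0.4026]
 [ 0.4342 -0.3812]] [ 0.4744 -0.3841] ((474.20428466796875, -384.11614990234375), (81.167724609375, 21.576007843017578), 11.204316139221191)
[[ 0.5384 -0.3277]
 [ 0.5565 -0.3873]
 [ 0.4253 -0.4255]
 [ 0.4064 -0.3659]] [ 0.4817 -0.3766] ((481.44927978515625, -376.59228515625), (138.06900024414062, 62.56951141357422), 16.246919631958008)
[([0.675, -0.118, 0.029], 0.59), ([0.621, -0.109, 0.029], 0.52), ([0.471, -0.142, 0.03], 0.44), ([0.516, -0.13, 0.034], 0.43)]
[([0.618, -0.111, 0.031], 0.61), ([0.469, -0.149, 0.03], 0.6), ([0.518, -0.124, 0.03], 0.51), ([0.672, -0.118, 0.03], 0.48)]
```

>>> {"method": "servo_tool", "body": {
  "rows": [-1,0,0,0,-2.7,-1,-0.002,0.0204,0,0,-1,-0.0021,0.0204,0.02,0,-1,0,0,0.04,0,-1,0,0,0.04,0]
}}

```text
time: 28.03
position: [0.4757, -0.3886, 0.1217]
tool_rot: [0.995, 0.096, 0.002, 0.003]
ft_force: [-0.4, -0.4, -2.1]
grip_width: 0.0873
grip_force: 0.0
```

>>> {"method": "servo_tool", "body": {
  "rows": [-1,0,0,0.03,0,-1,0,0,0,0,-1,0,0,0,0,-1,0,0,0,0]
}}

```text
time: 28.37
position: [0.4752, -0.3868, 0.0924]
tool_rot: [0.995, 0.097, 0.001, 0.001]
ft_force: [0.4, -0.5, 0.7]
grip_width: 0.0875
grip_force: 0.0
```

Run:
```python
from h import *
o=robot.get_obs(); print(o['position'],yaw(o),o['ft_force'])
```

```text
[ 0.4752207  -0.38678005  0.09237666] 11.118811155496697 [ 0.35499109 -0.53159624  0.67792649]
```

>>> {"method": "servo_tool", "body": {
  "rows": [-1,-0.0005,-0.0025,0.03,0,-1,0,0,0.0264,0,-1,0,0,0,0,1,0,0,0,0,1,0,0,0,0],
  "newtons": 50
}}

```text
time: 28.78
position: [0.4747, -0.3849, 0.037]
tool_rot: [0.995, 0.097, 0.001, 0.002]
ft_force: [-0.7, -0.4, -0.6]
grip_width: 0.0801
grip_force: 0.0
```

>>> {"method": "servo_tool", "body": {
  "rows": [1,0,0,0,0,1,0,0,0,0,1,0,0,0,0,1,0,0,0,0,1,0,0,0,0]
}}

```text
time: 29.2
position: [0.4733, -0.3836, 0.0348]
tool_rot: [0.995, 0.097, 0.0, 0.0]
ft_force: [-0.0, 0.8, -0.4]
grip_width: 0.0484
grip_force: 0.0
```

>>> {"method": "servo_tool", "body": {
  "rows": [1,0,0,0,0,1,0,0,0,0,1,0,0,0,0,1,0,0,0,0,1,0,0,0,0]
}}

```text
time: 29.62
position: [0.4732, -0.3834, 0.0342]
tool_rot: [0.995, 0.097, -0.0, -0.0]
ft_force: [0.7, -1.0, -0.9]
grip_width: 0.0214
grip_force: 49.9
```

>>> {"method": "servo_tool", "body": {
  "rows": [1,0,0,-0.02,0,1,0,0,-0.04,0,1,0,0,-0.04,0,1,0,0,0,6.45,1,0,0,0,6.45]
}}

```text
time: 30.03
position: [0.4746, -0.3849, 0.1375]
tool_rot: [1.0, -0.018, 0.002, 0.002]
ft_force: [-0.0, -0.8, -1.8]
grip_width: 0.0218
grip_force: 49.9
```

>>> {"method": "servo_tool", "body": {
  "rows": [1,0.0185,-0.0352,0,0,1,0.0185,-0.0352,0,0,1,0.0185,-0.0352,0,0,1,0.0185,-0.0352,0,0,1,0.0185,-0.0352,0,0]
}}

```text
time: 30.45
position: [0.5713, -0.2086, 0.134]
tool_rot: [1.0, -0.016, -0.0, -0.0]
ft_force: [0.3, -0.1, -1.0]
grip_width: 0.0216
grip_force: 49.9
```

>>> {"method": "servo_tool", "body": {
  "rows": [1,0.0185,-0.0352,0,0,1,0.0185,-0.0352,0,0,1,0.0185,-0.0352,0,0,1,0.0185,-0.0352,0,0,1,0,0,0,0]
}}

```text
time: 30.87
position: [0.6524, -0.0646, 0.1341]
tool_rot: [1.0, -0.012, 0.001, -0.002]
ft_force: [-0.1, -1.4, -0.5]
grip_width: 0.0214
grip_force: 49.9
```

>>> {"method": "servo_tool", "body": {
  "rows": [1,0,0,0.03,0,1,0,0,0,0,1,0,0,0,0]
}}

```text
time: 31.12
position: [0.6472, -0.0713, 0.1023]
tool_rot: [1.0, -0.015, -0.003, -0.001]
ft_force: [-1.0, -0.4, -0.7]
grip_width: 0.0216
grip_force: 49.9
```

Run:
```python
from h import *
o=robot.get_obs(); print(o['position'],yaw(o),o['ft_force'])
```

```text
[ 0.64717533 -0.07127739  0.10232355] -1.7741314696400599 [-1.03719109 -0.42677192 -0.65340341]
```

>>> {"method": "servo_tool", "body": {
  "rows": [1,0,0,0.025,0,1,0,0,0.0195,0,1,0,0,0,0,1,0,0,0,0,1,0,0,0,0]
}}

```text
time: 31.53
position: [0.6504, -0.0728, 0.0613]
tool_rot: [1.0, -0.016, 0.001, 0.0]
ft_force: [0.9, -1.0, -0.4]
grip_width: 0.0213
grip_force: 49.9
```

Run:
```python
from h import *
o=robot.get_obs(); print(o['position'],yaw(o),o['ft_force'])
```

```text
[ 0.65035113 -0.07280079  0.06132683] -1.8405314575366658 [ 0.93990788 -1.04969488 -0.42936815]
```

>>> {"method": "servo_tool", "body": {
  "rows": [1,-0.001,0,0.006,0,1,0,0,0,0,1,0,0.011,0,0,1,0,0.011,0,0,1,0,0.011,0,0]
}}

```text
time: 31.95
position: [0.6478, -0.1063, 0.0544]
tool_rot: [1.0, -0.016, 0.0, 0.0]
ft_force: [-0.7, -0.1, -0.8]
grip_width: 0.0216
grip_force: 49.9
```

>>> {"method": "servo_tool", "body": {
  "rows": [1,0,0.011,0,0,1,0,0.011,0,0,1,0,0.011,0,0,1,0,0.011,0,0,1,0,0.011,0,0]
}}

```text
time: 32.37
position: [0.6459, -0.161, 0.0542]
tool_rot: [1.0, -0.016, 0.0, -0.0]
ft_force: [0.0, 1.9, 2.3]
grip_width: 0.0218
grip_force: 49.9
```

>>> {"method": "servo_tool", "body": {
  "rows": [1,0,0.011,0,0,1,0,0.011,0,0,1,0,0.011,0,0,1,0,0.011,0,0,1,0,0,0,0]
}}

```text
time: 32.78
position: [0.6443, -0.2073, 0.0534]
tool_rot: [1.0, -0.016, 0.0, 0.001]
ft_force: [1.3, -0.4, -1.8]
grip_width: 0.0217
grip_force: 49.9
```

>>> {"method": "servo_tool", "body": {
  "rows": [1,0,0,-0.03,0,1,0,-0.02,-0.02,0,1,0,-0.04,0,0,1,0,-0.04,0,0,1,0,0,0,0]
}}

```text
time: 33.2
position: [0.6459, -0.0963, 0.1035]
tool_rot: [1.0, -0.013, -0.002, -0.002]
ft_force: [-0.5, 0.5, -2.3]
grip_width: 0.0214
grip_force: 49.9
```

Run:
```python
from h import *
o=robot.get_obs(); print(o['position'],yaw(o),o['ft_force'])
T=robot.camera('top');S=robot.camera('scene')
for p in (S,T): print([(np.round(d['at'],3).tolist(),round(d['score'],2)) for d in robot.place_of(p,'crumb_0')])
```

```text
[ 0.64589828 -0.09633837  0.10350975] -1.4857606509545234 [-0.48136177  0.48841804 -2.2811853 ]
[([0.674, -0.224, 0.009], 0.44), ([0.472, -0.147, 0.025], 0.39), ([0.515, -0.131, 0.03], 0.39)]
[([0.514, -0.127, 0.029], 0.59), ([0.621, -0.217, 0.012], 0.58), ([0.67, -0.226, 0.011], 0.37)]
```

>>> {"method": "servo_tool", "body": {
  "rows": [1,-0.0373,-0.004,0,0,1,-0.0373,-0.004,0,0,1,-0.0373,-0.004,0,0,1,-0.0373,-0.004,0,0,1,0,0,0,0]
}}

```text
time: 33.82
position: [0.4865, -0.0804, 0.1022]
tool_rot: [1.0, -0.017, -0.009, -0.003]
ft_force: [-1.6, 1.3, -1.3]
grip_width: 0.0217
grip_force: 49.9
```

>>> {"method": "servo_tool", "body": {
  "rows": [1,0,0,0.025,0,1,0,0,0.015,0,1,0,0,0,0,1,0,0,0,0,1,0,0,0,0]
}}

```text
time: 34.23
position: [0.4997, -0.0843, 0.0642]
tool_rot: [1.0, -0.016, 0.0, 0.0]
ft_force: [-1.1, 0.3, -1.0]
grip_width: 0.0221
grip_force: 49.9
```

Run:
```python
from h import *
o=robot.get_obs(); print(o['position'],yaw(o),o['ft_force'])
```

```text
[ 0.49966926 -0.08428891  0.06418817] -1.8536678567018723 [-1.07066352  0.29957711 -1.01657694]
```

>>> {"method": "servo_tool", "body": {
  "rows": [1,-0.003,0,0.009,0,1,0,0,0,0,1,0,0.011,0,0,1,0,0.011,0,0,1,0,0.011,0,0]
}}

```text
time: 34.65
position: [0.4957, -0.1177, 0.0556]
tool_rot: [1.0, -0.015, 0.001, 0.001]
ft_force: [0.3, 0.7, -1.1]
grip_width: 0.0218
grip_force: 49.9
```

>>> {"method": "servo_tool", "body": {
  "rows": [1,0,0.011,0,0,1,0,0.011,0,0,1,0,0.011,0,0,1,0,0.011,0,0,1,0,0.011,0,0]
}}

```text
time: 35.07
position: [0.493, -0.1725, 0.0549]
tool_rot: [1.0, -0.016, 0.0, 0.0]
ft_force: [0.6, 0.4, -0.9]
grip_width: 0.0221
grip_force: 49.9
```

>>> {"method": "servo_tool", "body": {
  "rows": [1,0,0.011,0,0,1,0,0.011,0,0,1,0,0.011,0,0,1,0,0,0,0,1,0,0,-0.03,0]
}}

```text
time: 35.48
position: [0.4888, -0.2029, 0.0807]
tool_rot: [1.0, -0.016, -0.005, -0.003]
ft_force: [-0.0, 0.9, -1.3]
grip_width: 0.0216
grip_force: 49.9
```

>>> {"method": "servo_tool", "body": {
  "rows": [1,0,0,-0.03,0,1,0,0,-0.02,0,1,0,0,0,0]
}}

```text
time: 35.73
position: [0.4945, -0.2053, 0.1387]
tool_rot: [1.0, -0.015, 0.003, 0.002]
ft_force: [0.6, -1.4, -2.0]
grip_width: 0.0214
grip_force: 49.9
```

Run:
```python
from h import *
o=robot.get_obs(); print(o['position'],yaw(o),o['ft_force'])
T=robot.camera('top');S=robot.camera('scene')
save(S,'s5',(220,140,400,280),4)
for p in (S,T): print([(np.round(d['at'],3).tolist(),round(d['score'],2)) for d in robot.place_of(p,'crumb_0')])
rounds()
```

```text
[ 0.49449781 -0.20532544  0.1387087 ] -1.7648484431721974 [ 0.63969118 -1.4336203  -1.99744984]
[([0.674, -0.224, 0.008], 0.45), ([0.62, -0.224, 0.007], 0.4)]
[([0.671, -0.227, 0.01], 0.52)]
top [655. 147.] [59. 57.] 0.79 320 [168. 155. 121.]
top [533. 116.] [53. 25.] 0.67 128 [186. 175. 137.]
top [584. 169.] [58. 55.] 0.63 303 [174. 161. 126.]
top place [[586.3000000000001, 165.0, 34.9], [521.9, 122.6, 27.599999999999998], [653.4, 138.9, 30.5]]
scene [656. 150.] [61. 58.] 0.75 248 [186. 177. 131.]
scene [583. 170.] [59. 57.] 0.73 231 [189. 180. 133.]
scene [452. 161.] [68. 62.] 0.67 214 [190. 180. 134.]
scene [521. 124.] [61. 57.] 0.61 191 [212. 205. 155.]
scene [ 685. -327.] [ 68. 113.] 0.47 265 [162. 150.  95.]
scene place [[519.0, 123.1, 30.3], [580.0999999999999, 168.1, 33.2], [438.8, 150.5, 34.6], [654.3, 147.0, 27.799999999999997]]
```

View pics/s5.png

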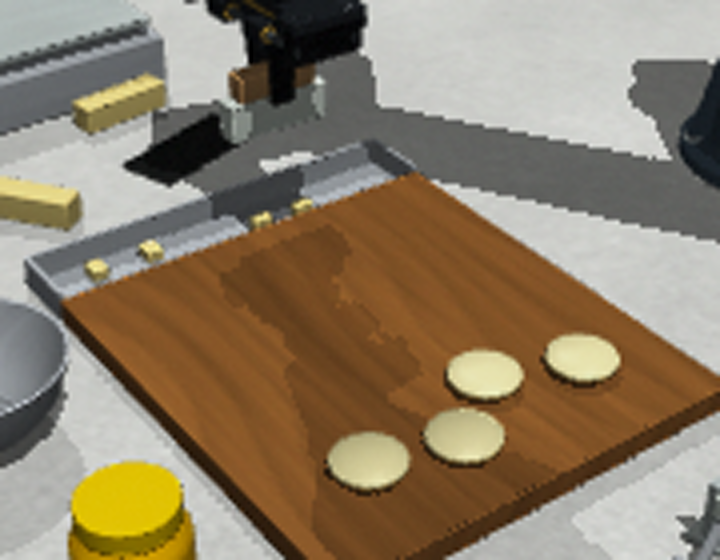

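Four crumbs are past the edge. The two near (262,220) and (303,206) sit close to the slab, so I'll check them from the wrist camera on the way to the mat.

>>> {"method": "servo_tool", "body": {
  "rows": [1,0,0,-0.025,0,1,0,0,-0.025,0,1,-0.0016,0.0342,0,0,1,-0.0016,0.0342,0,0,1,-0.0016,0.0342,0,0]
}}

```text
time: 36.65
position: [0.4843, -0.3072, 0.1853]
tool_rot: [1.0, -0.015, 0.0, 0.0]
ft_force: [1.4, -0.1, -1.1]
grip_width: 0.0215
grip_force: 49.9
```

>>> {"method": "servo_tool", "body": {
  "rows": [1,-0.0016,0.0342,0,0,1,-0.0016,0.0342,0,0,1,0,0,0,-6,1,0,0,0,-6,1,0,0,0,-6]
}}

```text
time: 37.07
position: [0.4781, -0.3755, 0.184]
tool_rot: [0.99, 0.143, -0.0, -0.001]
ft_force: [0.2, -0.2, -0.7]
grip_width: 0.0214
grip_force: 49.9
```

>>> {"method": "servo_tool", "body": {
  "rows": [1,0,0,0,0,1,0,0,0,0,1,0,0,0,0]
}}

```text
time: 37.32
position: [0.4787, -0.3745, 0.1846]
tool_rot: [0.99, 0.14, -0.0, -0.0]
ft_force: [-0.3, -0.5, -0.8]
grip_width: 0.0216
grip_force: 49.9
```

Run:
```python
from h import *
P,Q,o=wrist(); save(P,'w5',s=1.25)
print(o['position'],yaw(o))
print([(np.round(d['at'],3).tolist(),round(d['score'],2)) for d in robot.place_of(P,'crumb_0')])
```

```text
[ 0.47870535 -0.37449462  0.18457203] 16.09857922668096
[([0.51, -0.199, 0.016], 0.76), ([0.465, -0.2, 0.008], 0.73)]
```

View pics/w5.png

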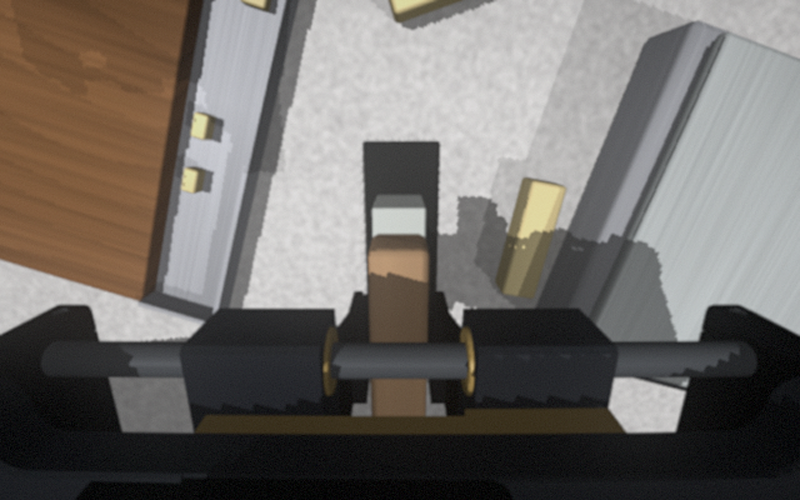

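Both crumbs lie on the gutter floor at viewed (201,126) and (190,180), clear of the slab. Lowering the scraper onto the mat.

>>> {"method": "servo_tool", "body": {
  "rows": [1,0.0021,0.0028,0.03,0,1,0,0,0.04,0,1,0,0,0.03,0,1,0,0,0.02,0,1,0,0,0.01,0]
}}

```text
time: 37.83
position: [0.4802, -0.3751, 0.0517]
tool_rot: [0.99, 0.141, -0.002, -0.002]
ft_force: [0.3, 0.3, -1.3]
grip_width: 0.0216
grip_force: 49.9
```

>>> {"method": "servo_tool", "body": {
  "rows": [1,0,0,0.007,0,1,0,0,0,0,1,0,0,0,0,1,0,0,0,0]
}}

```text
time: 38.17
position: [0.4825, -0.3778, 0.0494]
tool_rot: [0.99, 0.141, 0.001, 0.001]
ft_force: [0.7, -0.2, -0.6]
grip_width: 0.0219
grip_force: 49.9
```

Run:
```python
from h import *
o=robot.get_obs(); print(o['position'],yaw(o),o['ft_force'])
```

```text
[ 0.48252886 -0.37783444  0.04942789] 16.209104050121898 [ 0.66524924 -0.21352543 -0.60549879]
```

>>> {"method": "servo_tool", "body": {
  "rows": [1,0,0,0.008,0,1,0,0,0.004,0,1,0,0,0.003,0,1,0,0,0,0,1,0,0,0,0]
}}

```text
time: 38.58
position: [0.4817, -0.3771, 0.0341]
tool_rot: [0.99, 0.141, 0.0, 0.0]
ft_force: [-0.5, 1.9, 7.0]
grip_width: 0.0217
grip_force: 50.0
```

>>> {"method": "servo_tool", "body": {
  "rows": [0.4,0,0,0,0,-0.2,0,0,0,0,-1,0,0,0,0,-1,0,0,0,0,-1,0,0,0,0]
}}

```text
time: 39.0
position: [0.4815, -0.3768, 0.0326]
tool_rot: [0.99, 0.141, -0.0, -0.0]
ft_force: [0.8, 1.3, -0.1]
grip_width: 0.0451
grip_force: 0.0
```

>>> {"method": "servo_tool", "body": {
  "rows": [-1,0,0,0,0,-1,0,0,0,0,-1,0,0,0,0,-1,0,0,0,0,-1,0,0,0,0]
}}

```text
time: 39.42
position: [0.4815, -0.3769, 0.0328]
tool_rot: [0.99, 0.141, -0.0, -0.0]
ft_force: [-1.0, 0.7, -0.3]
grip_width: 0.078
grip_force: 0.0
```

>>> {"method": "servo_tool", "body": {
  "rows": [-1,0,0,-0.03,0,-1,0,0,-0.04,0,-1,0,0,-0.04,0,-1,0,0,-0.04,0,-1,0,0,-0.03,0]
}}

```text
time: 39.83
position: [0.4822, -0.3775, 0.2164]
tool_rot: [0.99, 0.141, 0.001, 0.002]
ft_force: [1.6, -1.2, 0.4]
grip_width: 0.0867
grip_force: 0.0
```

>>> {"method": "servo_tool", "body": {
  "rows": [-1,0,0,0,0,-1,0,0,0,0,-1,0,0,0,0,-1,0,0,0,0]
}}

```text
time: 40.17
position: [0.4806, -0.3758, 0.211]
tool_rot: [0.99, 0.141, -0.001, -0.002]
ft_force: [0.5, -0.6, 0.4]
grip_width: 0.0869
grip_force: 0.0
```

Run:
```python
from h import *
P=robot.camera('scene'); save(P,'s6',(200,140,440,290),3.3)
o=robot.get_obs(); print(o['position'],o['time'])
for q in('scraper','spatula','bar_a','crumb_0','round_a'):print(q,[(np.round(d['at'],3).tolist(),round(d['score'],2)) for d in robot.place_of(P,q)])
rounds(('scene',))
```

```text
[ 0.48061441 -0.37587393  0.21083974] 40.2167
scraper [([0.481, -0.375, 0.005], 0.55), ([0.549, 0.012, -0.003], 0.4)]
spatula [([0.448, 0.342, 0.052], 0.88), ([0.22, 0.408, 0.011], 0.6)]
bar_a [([0.689, 0.341, 0.001], 0.82), ([0.666, -0.366, -0.0], 0.65), ([0.501, -0.485, 0.001], 0.53), ([0.622, -0.222, 0.007], 0.46)]
crumb_0 [([0.623, -0.222, 0.006], 0.55), ([0.674, -0.225, 0.01], 0.49)]
round_a [([0.578, 0.169, 0.029], 0.78), ([0.517, 0.123, 0.029], 0.77), ([0.656, 0.142, 0.031], 0.57), ([0.441, 0.148, 0.036], 0.53)]
scene [584. 170.] [59. 57.] 0.73 229 [185. 177. 130.]
scene [521. 124.] [61. 58.] 0.69 197 [206. 198. 148.]
scene [657. 149.] [55. 53.] 0.63 209 [196. 189. 141.]
scene [448. 158.] [58. 59.] 0.55 176 [207. 200. 151.]
scene place [[578.5, 165.0, 29.2], [655.4, 146.1, 33.5], [438.0, 149.0, 35.1], [518.8000000000001, 124.39999999999999, 31.5]]
```

View pics/s6.png

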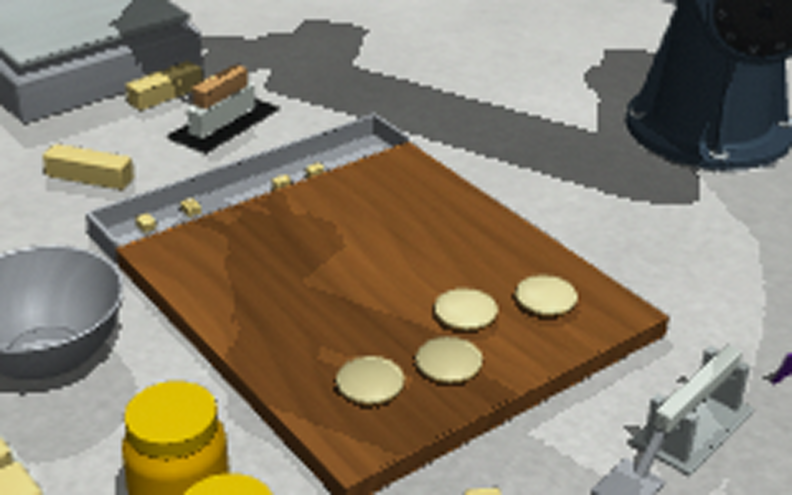

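Scraper upright on its mat at (220,105), four crumbs in the gutter at (147,222), (191,207), (282,182) and (316,171), four pale rounds flat on the slab, spatula in its rest at (700,390). Nothing is being touched, so I'm handing in.

```bash
python3 -c "
from rig import robot
print(robot.hand_in())"
```

```text
the job is handed in; nothing more can be done
None
```

Handed in after about 40 s of robot time: all four rounds lie pale side up on the slab, the spatula is in its rest, all four crumbs are in the gutter, and the scraper stands upright on its mat; the hand-in returned no verdict.

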